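Close the instrument box and hold the scanner over its bar code

ROBOT

A 7-joint arm with a two-finger parallel gripper is mounted at the origin on the work surface; the furniture and walls round the work are solid. World frame = base frame: x ahead of the robot, y to its left, z up, the work surface at z = 0. Lengths are in mm, angles in rad, forces in N, time in s.
With the tool pointing down it reaches from about 425 to 875 mm from the base axis. Payload 8.4 kg.
Tool frame: the origin (TCP) lies midway between the tips of the shut fingers; the grasp point (between the pads) lies 19 mm behind it; z points along the fingers, y is the line along which they close (so a half turn about z gives the same grasp; the last joint's range is limited). The gripper opens to 87 mm and grips with 3 to 60 N. Pads are 19 mm wide; open, the fingers measure 117 mm over their backs; the gripper's body (75 mm by 190 mm) begins 51 mm behind the grasp point.
Start: joints at [1.121, 0.333, 0.04, 1.465, -0.013, 1.343, -0.059], TCP at [223.348, -610.392, 222.546] pointing down, gripper open.
Joint ranges: [-2.58, 2.58], [-0.38, 2.09], [-1.3, 1.39], [0.25, 2.4], [-1.5, 4.64], [0.08, 2.09], [-2.65, 2.65]. Speed limits (rad/s): [2.22, 2.22, 2.79, 2.79, 3.14, 3.14, 3.14].

INTERFACE

Orientations are given as a 3x3 rotation matrix whose columns are the frame's x, y, z axes.
In Python, from bench import observe, grab_frame, camera_info, finish_job gives the robot as it stands. The module is installed in compiled form; this text tells all that it offers.
- The arm moves only by the tool send_rows, never from a script. Its argument "plan" is a list that holds one entry, the list of rows, each a list of 7 numbers: the shift along the tool's x, y, z in m, then the turn, a rotation vector about the tool's x, y, z in rad, then the opening, from 0 (shut) to 1 (fully open). In form: [[[x, y, z, wx, wy, wz, jaw], ...]]. A call has 1 to 20 rows; each row is the pose to reach, as a shift and turn from the pose commanded when the call began, along the tool's axes at that moment; what a row does not reach only later rows make up. A row lasts 1/8 s, in which the tool goes at most 62.5 mm and 10.7 degrees, less where a joint would pass 70% of its speed; a pose out of reach is approached as far as the arm can. A call with a gripper value outside its range is refused whole. The fingers move at their own pace and stop on an object; "squeeze" is the grip in N (left out, the last holds). Time passes only in rows, so rows that repeat a pose let the fingers close. It gives the time, the measured TCP pose, the force, the opening and the grip force at its end, in the units of the state.
- observe(): the state, without advancing time (a new reading comes with each control period).
- grab_frame(name): name is "side" or "top"; returns the picture (384x512x3 uint8, red, green, blue); there is no depth.
- camera_info(name): a dict with "mtx" (3x3 intrinsics, pixels), "R" (3x3) and "t" (3): a world point X has camera coordinates R X + t. Camera axes: x right, y down, z forward; pixel columns grow to the right and rows downward; lengths in mm; the calibration is good to about 2 mm. A picture is of the moment at which its call begins. camera_info takes no time and is no camera call.
- finish_job(): hands the job in; it is judged then, once.
The state is a dict: "time": time; "qpos": joint angles; "joint_vel": joint speeds; "joint_torque": joint torques, N m; "tool_pos": TCP position; "eef_rot": TCP orientation; "wrist_force": force on the tool from outside, world axes, zero at the start; "ft_torque": the same for the moment, N m; "width": finger opening in mm; "finger_force": force on a finger pad.
Only numpy, scipy, OpenCV 4.12 (cv2) and the standard library are available. Lean on these libraries where they do the work, as an engineer would, in place of code of your own. Each camera call takes 0.05 s, during which the arm holds its last target. There are 200 camera calls.

TASK

Set the aluminium lid on the open instrument box so that it drops home and lies level, and let go of it. Then lift the hand scanner out of its holder, carry it over the things in between, and finish with it held still in the gripper, window straight down, about 2 to 3 cm above the middle of the bar-code label on the closed lid, its 36 mm width in line with the row of bars (handle crosswise to the row). The scanner must not touch box or lid, and the box, the yellow carton and the pen pot must stay where they stand.

Things in the scene. Friction and masses are not known exactly. Their poses are not given: they have to be found in the camera images.
- case: Open die-cast aluminium box, 56 (x) x 100 (y) x 31 mm high, walls 3 mm, loose, 0.45 kg, green circuit board inside, well below the lip. Origin: centre of its underside, z up, y along its long side. It stands on a flat grey-topped board 16 mm thick, so its rim is 47 mm above the bench. Either way round takes the lid.
- lid: Loose aluminium lid with the label on top, about 0.09 kg: plate 58 (x) x 102 (y) x 7 mm above a 5 mm deep rounded locating lip (47 x 91 mm outside, fits inside the box walls with 1.5 mm all round). Origin: centre of the lip's underside, z up, plate from 5 to 12 mm above it. Lies lip down on the same 16 mm board. Home on the box, its origin is 26 mm above the box's origin.
- label (a point): Centre of the white bar-code label (34 x 70 mm) on the top face of the lid, 12.5 mm above the lid's origin; axes as the lid's. The bars stand side by side in a row along the lid's long side (y).
- holder: Fixed bench holder: black foot 100 x 60 mm (reaching from 64 mm behind its origin in -x to 36 mm ahead in +x), grey nose cup 50 x 45 mm whose walls end 53 mm above the bench, and a prop 85 mm high at x = -37 mm under the handle. Origin: on the bench under the middle of the cup. Lift the scanner straight up at least 50 mm to clear the cup.
- scanner: Light grey hand scanner, 0.19 kg, loose, parked nose down in the holder. Axes: y from the red window back (up when parked or held window down), x along the handle (toward the holder's -x when parked), z across its 36 mm thickness. Nose 41 (x) x 36 mm. The handle reaches 100 mm in x from the nose's middle, 75 mm or more above window level; the top is 108 to 125 mm above the window.
- window (a point): Middle of the scanner's red window, at the very end of its nose; axes as the scanner's. 10 mm above the bench when parked.
- grip (a point): Point inside the scanner near its centre of mass, where to grip it from above across its 36 mm thickness (z): 20 mm along the handle from the nose's middle, 91 mm above the window, 16 mm below its top. Fingertips may reach 19 mm deeper. Axes as the scanner's.
- pen_pot: Black pot with pens, 80 mm across, 147 mm high over the pens, loose, on the bench between holder and board. Origin: centre of its underside. Leave it. Taller than it are only two fixed bottles (198 and 184 mm) by the wall, left of and behind the holder.
- box_yellow: Yellow carton, 50 x 90 x 50 mm high, loose, on the bench between holder and board. Origin: centre of its underside. Leave it.

How it is judged (in metres and radians):
On the way, in this order (a step that is already met when the one before it is completed fails the run):
1. the lid is home on the box, level, and let go (x of lid in the frame of case between -0.004 and 0.004 m and y of lid in the frame of case between -0.004 and 0.004 m and z of lid in the frame of case between 0.0235 and 0.0285 m and angle between the z axis of lid and the z axis of case, either way round below 0.035 rad and angle between the y axis of lid and the y axis of case, either way round below 0.09 rad and angle between case's own z axis and vertical below 0.05 rad and contact force between each of the arm, the fingers and lid below 0.05 N), for 0.3 s.
2. the scanner is lifted clear of its holder (height (world z) of window above 0.065 m and contact force between the fingers and scanner above 0.5 N and contact force between scanner and holder below 0.05 N), for 0.1 s.
At the end, for the whole second after the job is handed in: Lid home (within 4 mm, 2.5 mm in height, 2 deg level) and let go; scanner held in the fingers alone and still, window 12 to 40 mm above the label, within 10 mm of its middle in each direction, within 8 deg of straight down and of in line with the row of bars (all of step 1 and x of window in the frame of label between -0.01 and 0.01 m and y of window in the frame of label between -0.01 and 0.01 m and z of window in the frame of label between 0.012 and 0.04 m and angle between the z axis of scanner and the y axis of lid, either way round below 0.14 rad and angle between the y axis of scanner and the z axis of lid, either way round below 0.14 rad and contact force between the fingers and scanner above 0.5 N and contact force between scanner and lid below 0.05 N and contact force between scanner and case below 0.05 N and contact force between scanner and holder below 0.05 N and contact force between scanner and pen_pot below 0.05 N and contact force between scanner and box_yellow below 0.05 N and linear speed of scanner below 0.02 m/s and angular speed of scanner below 0.1 rad/s); the arm keeps its last pose, push and grip.
It fails at once if the scanner bumps the box or its lid (contact force between scanner and lid above 1.5 N or contact force between scanner and case above 1.5 N).
It fails at once if the box is shoved more than 30 mm or tipped (distance of case from where it was at the start of the episode above 0.03 m or angle between case's own z axis and vertical above 0.25 rad).
It fails at once if the pen pot or the yellow carton is moved more than 25 mm or tipped (distance of any of pen_pot, box_yellow from where it was at the start of the episode above 0.025 m or angle between any of pen_pot, box_yellow's own z axis and vertical above 0.3 rad).
It also fails if it takes over 64 s, if anything falls off the work surface, if the arm or the gripper's body presses on something with over 40 N, if the wrist force passes 120 N, or if a joint passes its speed limit or range.

## Working session

There is one attempt and no reset: what is moved stays moved. The work goes in short steps, Python scripts to look and compute and a tool call to move; the robot and the scene stay as the last step left them, time stands still between calls to the robot, and variables do not carry over. Pictures are saved under pics/ and viewed, at most 10 in all, crops included, and the job is handed in when it is done.

Besides the shell and the picture viewer there is one more tool, called after "Emit:" as a command line: name --argument value ..., lists and objects as JSON in quotes. send_rows: Moves the arm, as the interface text tells. Its arguments: {"type":"object","properties":{"plan":{"type":"array"},"squeeze":{"type":"number"}},"required":["plan"]}

```bash
mkdir -p pics; python3 - <<'E'
from bench import *
import cv2,numpy as np
s=observe();print({k:np.round(v,3).tolist() for k,v in s.items()})
for n in("top","side"):
    f=grab_frame(n);cv2.imwrite(f"pics/{n}0.png",cv2.resize(f[:,:,::-1],(800,600),interpolation=cv2.INTER_CUBIC));np.save(f"pics/{n}0.npy",f)
    c=camera_info(n);R=np.array(c["R"]);print(n,np.array(c["mtx"]).round(1).tolist(),R.round(3).tolist(),(-R.T@np.array(c["t"])).round(1))
E
```

```text
{'time': 0.0, 'qpos': [1.121, 0.334, 0.04, 1.466, -0.013, 1.343, -0.058], 'joint_vel': [0.001, 0.001, 0.002, -0.0, 0.002, -0.001, 0.002], 'joint_torque': [-0.0, -65.636, 1.335, -40.381, -0.06, 0.045, 0.0], 'tool_pos': [223.17, -609.966, 221.637], 'eef_rot': [[0.939, 0.344, -0.001], [0.344, -0.939, 0.002], [-0.0, -0.002, -1.0]], 'wrist_force': [0.843, 0.385, 0.149], 'ft_torque': [-0.009, 0.014, 0.012], 'finger_force': 0.0, 'width': 86.99}
top [[368.2, 0.0, 256.1], [0.0, 368.2, 194.5], [0.0, 0.0, 1.0]] [[-0.013, -1.0, 0.011], [-0.982, 0.011, -0.191], [0.19, -0.013, -0.982]] [282.2 -11.4 941.8]
side [[389.7, 0.0, 255.4], [0.0, 389.7, 190.6], [0.0, 0.0, 1.0]] [[-0.492, 0.871, -0.005], [0.743, 0.417, -0.524], [-0.454, -0.262, -0.852]] [869.2 184.8 815.3]
```

View pics/top0.png

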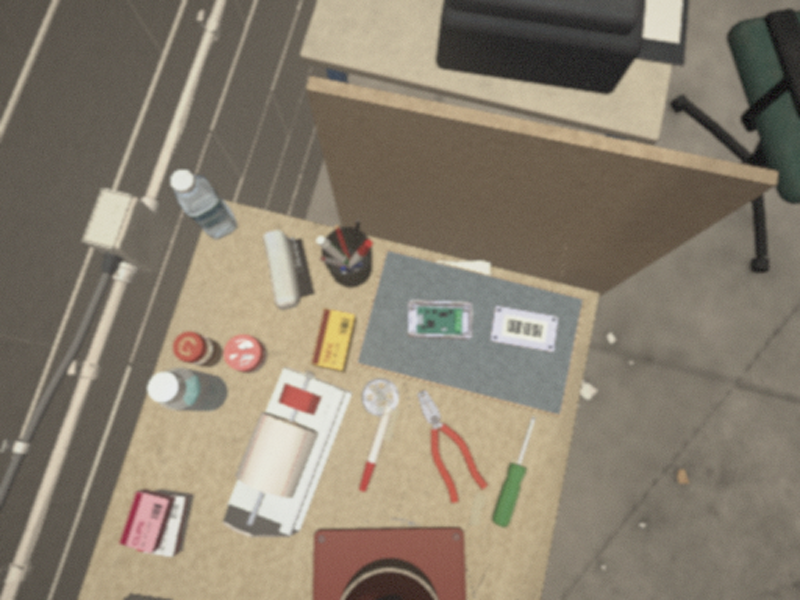

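View pics/side0.png

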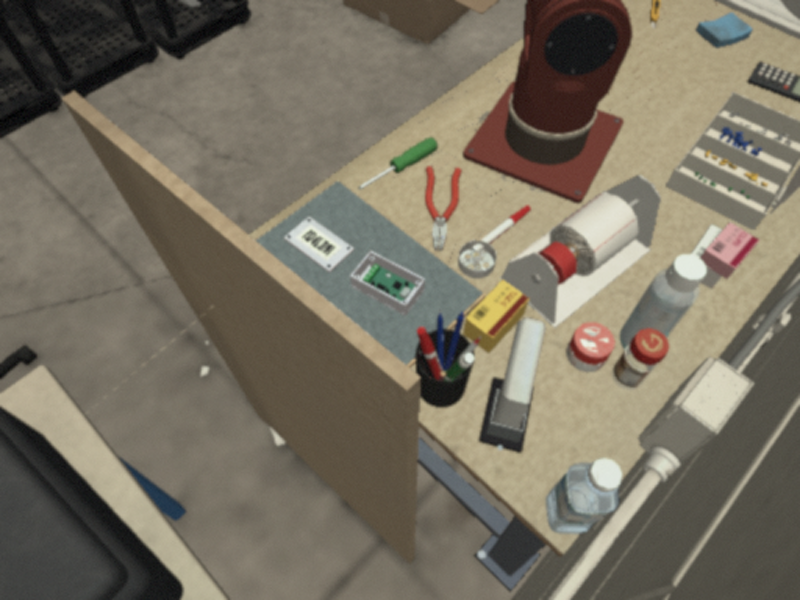

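The top view shows the lid at about (524,328) and the case at (440,320) on the grey board. The scanner is at (282,268), the pot at (347,255) and the carton at (334,340), with the wall behind. Next I measure them.

```bash
cat > h.py <<'E'
from bench import *
import cv2,numpy as np
def ray(n,uv):
    c=camera_info(n);R=np.array(c["R"]);t=np.array(c["t"]);K=np.array(c["mtx"])
    return -R.T@t,R.T@np.linalg.solve(K,[uv[0],uv[1],1.])
def plane(n,uv,z):
    o,d=ray(n,uv);return o+d*(z-o[2])/d[2]
def two(a,b):
    A=0;B=0
    for n,uv in(("top",a),("side",b)):
        o,d=ray(n,uv);d=d/np.linalg.norm(d);P=np.eye(3)-np.outer(d,d);A=A+P;B=B+P@o
    return np.linalg.solve(A,B)
def proj(n,X):
    c=camera_info(n);p=np.array(c["mtx"])@(np.array(c["R"])@np.array(X,float)+np.array(c["t"]));return p[:2]/p[2]
def outline(n,mask,z):
    """biggest blob in a mask, cast to the plane z: minAreaRect centre, size, long-axis angle"""
    cs,_=cv2.findContours(mask.astype(np.uint8),cv2.RETR_EXTERNAL,cv2.CHAIN_APPROX_NONE)
    c=max(cs,key=cv2.contourArea)[:,0]
    p=np.array([plane(n,q,z)[:2] for q in c],np.float32)
    (cx,cy),(w,h),a=cv2.minAreaRect(p)
    if w<h:a+=90;w,h=h,w
    return np.round([cx,cy,w,h,(a+90)%180-90],1)
E
python3 - <<'E'
from h import *
W=[]
for n,rois in(("top",dict(lid=(305,185,365,235),case=(253,185,308,225),scan=(160,140,215,205))),("side",dict(lid=(175,130,235,180),case=(220,155,280,200),scan=(300,195,355,295)))):
    f=np.load(f"pics/{n}0.npy");hsv=cv2.cvtColor(f,cv2.COLOR_RGB2HSV)
    for k,(a,b,c,d) in rois.items():
        m=np.zeros(f.shape[:2],np.uint8);g=f[b:d,a:c].min(2);g2=f[b:d,a:c].max(2)
        th,mm=cv2.threshold(g2,0,255,cv2.THRESH_OTSU)
        m[b:d,a:c]=mm
        z=dict(lid=28,case=47,scan=120)[k]
        print(n,k,th,outline(n,m,z))
        W.append(cv2.resize(np.hstack([f[b:d,a:c,::-1],np.dstack([mm]*3)]),(390,190),interpolation=cv2.INTER_CUBIC))
cv2.imwrite("pics/crops.png",np.vstack([np.hstack(W[i::3]) for i in range(3)]))
E
```

```text
top lid 176.0 [ 418.1 -222.1  102.6   57.4   78.9]
top case 159.0 [432.7 -85.4 101.8  58.9  87.1]
top scan 153.0 [497.3 136.5 153.9 125.9   0.5]
side lid 165.0 [ 421.7 -223.1  102.6   57.5   78.9]
side case 143.0 [435.6 -86.3 101.9  58.6  87.2]
side scan 141.0 [532.2 147.9 218.2 106.2  21.9]
```

View pics/crops.png

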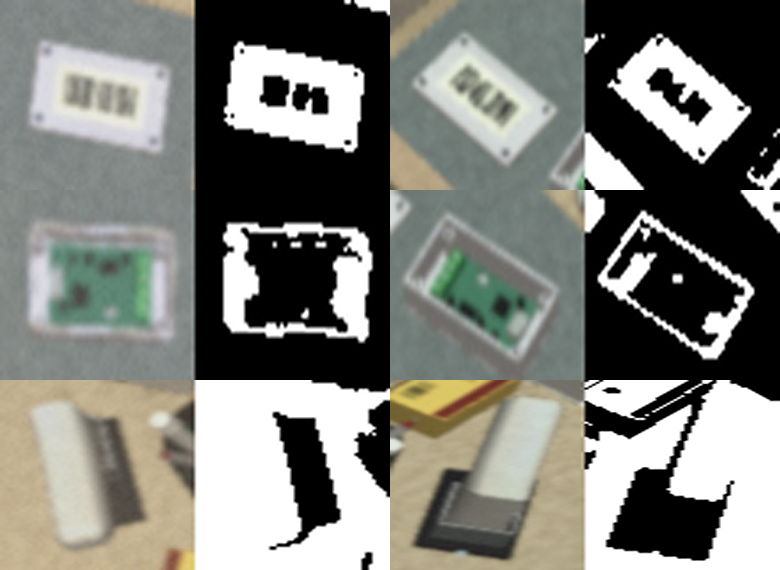

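The masks give the lid at about (420,-222.6), 78.9°, and the case at about (434,-86), 87.15°, and the two views agree. Next the scanner by saturation, then the holder foot by darkness.

```bash
python3 - <<'E'
from h import *
W=[]
for n,(a,b,c,d) in(("top",(160,140,215,205)),("side",(300,195,355,295))):
    f=np.load(f"pics/{n}0.npy");hsv=cv2.cvtColor(cv2.GaussianBlur(f,(3,3),0),cv2.COLOR_RGB2HSV)
    H,S,V=cv2.split(hsv)
    roi=np.zeros(S.shape,bool);roi[b:d,a:c]=1
    print(n,np.percentile(S[roi],[10,30,50,70,90]),np.percentile(V[roi],[10,30,50,70,90]))
    for k,m,zs in(("scan",(S<47)&(V>118 if n=="top" else V>135)&roi,(100,117,125)),("dark",(V<90)&roi,(0,10,15))):
        m=cv2.morphologyEx(m.astype(np.uint8),cv2.MORPH_OPEN,np.ones((3,3)))
        for z in zs:print(n,k,z,outline(n,m,z))
        cs,_=cv2.findContours(m,0,2);q=max(cs,key=cv2.contourArea)
        print(np.round(cv2.boxPoints(cv2.minAreaRect(q)),1).tolist())
        W.append(cv2.resize(np.hstack([f[b:d,a:c,::-1],np.dstack([m*255]*3)[b:d,a:c]]),(390,290),interpolation=cv2.INTER_NEAREST))
cv2.imwrite("pics/crops2.png",np.vstack([np.hstack(W[:2]),np.hstack(W[2:])]))
E
```

```text
top [22. 41. 64. 66. 67.] [115. 184. 193. 196. 210.]
top scan 100 [504.2 151.8 123.   46.5  11.5]
top scan 117 [499.7 148.5 120.5  45.6  11.5]
top scan 125 [497.6 146.9 119.4  45.1  11.5]
[[167.39999389648438, 148.1999969482422], [187.0, 144.6999969482422], [195.89999389648438, 194.1999969482422], [176.3000030517578, 197.6999969482422]]
top dark 0 [506.6 137.8  41.4  15.3  12.1]
top dark 10 [504.2 136.3  40.9  15.2  12.1]
top dark 15 [503.  135.5  40.7  15.1  12.1]
[[189.6999969482422, 172.6999969482422], [195.5, 171.5], [198.5, 186.5], [192.6999969482422, 187.6999969482422]]
side [ 12.  23.  59.  61. 137.] [ 93.  139.  178.  181.  205.1]
side scan 100 [488.1 152.6 124.9  34.3  12.7]
side scan 117 [497.2 153.4 122.   33.5  12.7]
side scan 125 [501.4 153.8 120.6  33.1  12.7]
[[321.70001220703125, 255.5], [332.5, 201.6999969482422], [349.6000061035156, 205.10000610351562], [338.79998779296875, 259.0]]
side dark 0 [526.9 159.1  98.4  57.4  13.6]
side dark 10 [531.1 159.4  97.2  56.7  13.6]
side dark 15 [533.2 159.5  96.6  56.4  13.6]
[[306.1000061035156, 282.8999938964844], [315.3999938964844, 241.39999389648438], [341.8999938964844, 247.3000030517578], [332.70001220703125, 288.79998779296875]]
```

View pics/crops2.png

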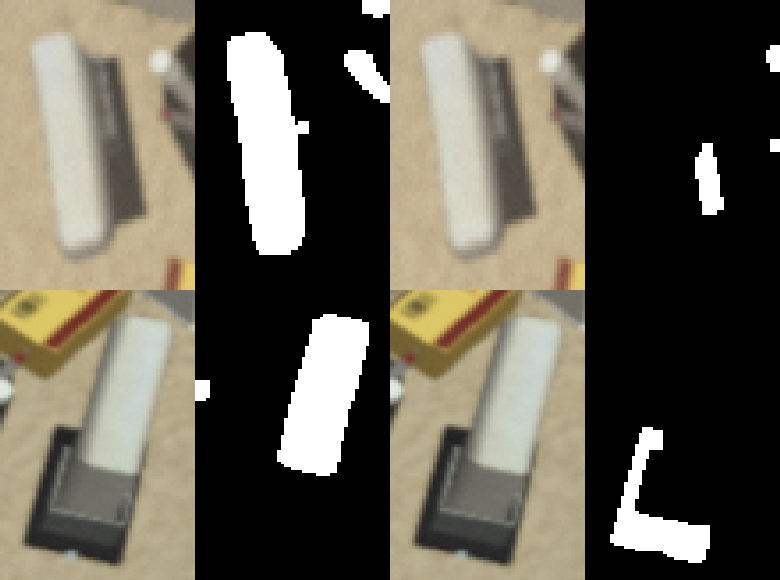

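```bash
python3 - <<'E'
from h import *
T=lambda n,u,v,z:plane(n,(u/1.5625,v/1.5625),z).round(0)
print("wall base",T("top",600,292,0),T("top",332,190,0),"side",T("side",415,558,0), T("side",256,235,0))
print("walltop 2view L,R",two(np.array([312,82])/1.5625,np.array([412,385])/1.5625),two(np.array([776,176])/1.5625,np.array([70,95])/1.5625))
print("board corners z16",[T("top",*p,16) for p in((386,252),(582,300),(557,412),(360,362))])
print("bottleA base/top",T("top",222,232,0),T("side",570,525,0),two(np.array([182,180])/1.5625,np.array([605,472])/1.5625))
print("bottleB top",two(np.array([165,388])/1.5625,np.array([688,268])/1.5625))
print("pot rim",T("top",347,255,100),T("side",443,360,50))
print("pot base",T("top",350,285,0),T("side",443,405,0))
print("yellow",T("top",334,340,50),T("side",497,312,50))
E
```

```text
wall base [ 482. -360.    0.] [667.  91.   0.] side [756. 139.   0.] [ 444. -337.    0.]
walltop 2view L,R [675.89153663  83.88237263 313.70433231] [ 548.97662779 -456.97408775  319.49648873]
board corners z16 [array([550.,  -1.,  16.]), array([ 465., -324.,   16.]), array([ 285., -270.,   16.]), array([367.,  42.,  16.])]
bottleA base/top [593. 278.   0.] [624. 292.   0.] [610.52059427 281.47882208 179.46829059]
bottleB top [321.06099384 283.80975419 187.88188712]
pot rim [522.  57. 100.] [520.  53.  50.]
pot base [498.  60.   0.] [559.  76.   0.]
yellow [399.  80.  50.] [413.  86.  50.]
```

```bash
cat >> h.py <<'E'
from scipy.spatial.transform import Rotation as Ro
def delta(xyz,ydeg):
    """tool-frame shift (m) and turn to a downward pose whose closing line lies at world angle ydeg (mod 180)"""
    s=observe();R=np.array(s["eef_rot"]);p=np.array(s["tool_pos"])
    best=None
    for a in(ydeg,ydeg+180):
        a=np.radians(a);y=np.array([np.cos(a),np.sin(a),0]);z=np.array([0,0,-1.]);T=np.c_[np.cross(y,z),y,z]
        r=Ro.from_matrix(R.T@T).as_rotvec()
        if best is None or np.linalg.norm(r)<np.linalg.norm(best):best=r
    print("t",s["time"],"pos",p.round(1),"w",round(s["width"],1),"F",np.round(s["wrist_force"],1),"q",np.round(s["qpos"],2))
    print("shift",(R.T@(np.array(xyz)-p)/1000).round(4),"turn",best.round(4))
E
python3 -c "
from h import *
delta((420,-222.6,90),-11.1)"
```

```text
t 0.1 pos [ 223.2 -610.   221.7] w 87.0 F [-0.6  0.  -0.8] q [ 1.12  0.33  0.04  1.47 -0.01  1.34 -0.06]
shift [ 0.318  -0.296   0.1321] turn [-1.4000e-03 -7.0000e-04 -1.0263e+00]
```

Emit:
send_rows --plan '[[[0.05,-0.047,0.01,0,0,-0.16,1],[0.1,-0.094,0.03,0,0,-0.33,1],[0.15,-0.141,0.05,0,0,-0.5,1],[0.2,-0.188,0.07,0,0,-0.67,1],[0.25,-0.235,0.09,0,0,-0.83,1],[0.29,-0.27,0.11,0,0,-0.95,1],[0.31,-0.29,0.125,0,0,-1.01,1],[0.318,-0.296,0.132,-0.0014,-0.0007,-1.026,1],[0.318,-0.296,0.132,-0.0014,-0.0007,-1.026,1],[0.318,-0.296,0.132,-0.0014,-0.0007,-1.026,1],[0.318,-0.296,0.132,-0.0014,-0.0007,-1.026,1]]]' --squeeze 15

```text
time: 1.48
tool_pos: [419.9, -224.9, 91.1]
eef_rot: [[0.196, 0.981, 0.001], [0.981, -0.196, -0.002], [-0.002, 0.002, -1.0]]
wrist_force: [-0.9, 0.4, -0.1]
width: 87.0
finger_force: 0.0
```

```bash
python3 -c "
from h import *
delta((420,-222.6,22),-11.1)
f=grab_frame('side');cv2.imwrite('pics/s1.png',cv2.resize(f[80:230,130:330,::-1],(800,600),interpolation=cv2.INTER_CUBIC))"
```

```text
t 1.475 pos [ 419.9 -224.9   91.1] w 87.0 F [-0.9  0.4 -0.1] q [ 0.75  0.12 -0.37  2.02  0.05  1.01  0.16]
shift [ 0.0024 -0.0005  0.0691] turn [ 0.0016  0.0018 -0.0033]
```

View pics/s1.png

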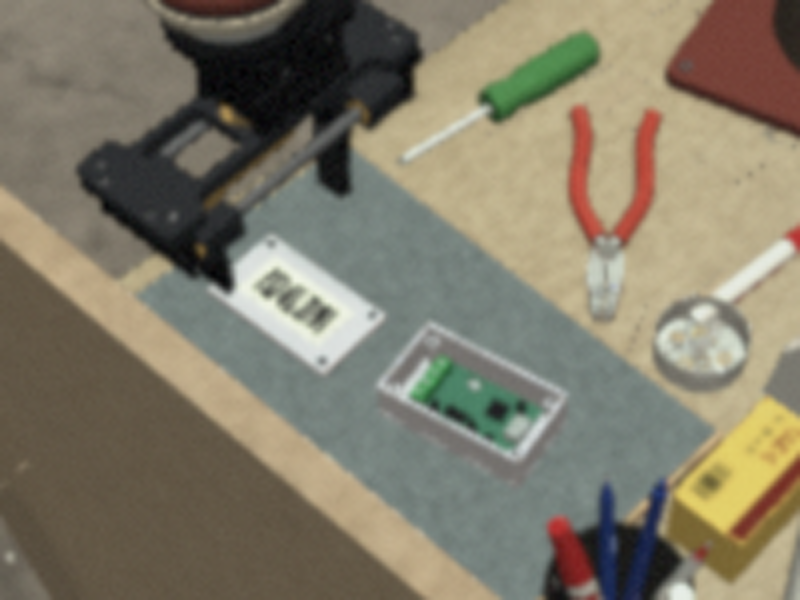

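The side view shows the open fingers above the lid, with tips at crop (215,275) and (335,170). The case at (475,390) is clear of them. I'll go down and grip.

Emit:
send_rows --plan '[[[0.0024,-0.0005,0.015,0.0016,0.0018,-0.003,1],[0.0024,-0.0005,0.03,0.0016,0.0018,-0.003,1],[0.0024,-0.0005,0.045,0.0016,0.0018,-0.003,1],[0.0024,-0.0005,0.058,0.0016,0.0018,-0.003,1],[0.0024,-0.0005,0.065,0.0016,0.0018,-0.003,1],[0.0024,-0.0005,0.069,0.0016,0.0018,-0.003,1],[0.0024,-0.0005,0.069,0.0016,0.0018,-0.003,1],[0.0024,-0.0005,0.069,0.0016,0.0018,-0.003,1]]]'

```text
time: 2.52
tool_pos: [420.6, -220.9, 21.9]
eef_rot: [[0.19, 0.982, -0.0], [0.982, -0.19, 0.0], [0.0, -0.0, -1.0]]
wrist_force: [-0.1, -0.4, 0.5]
width: 86.8
finger_force: 0.0
```

```bash
python3 -c "
from h import *
delta((420,-222.6,22),-11.1)"
```

```text
t 2.525 pos [ 420.6 -220.9   21.9] w 86.8 F [-0.1 -0.4  0.5] q [ 0.73  0.22 -0.36  2.08  0.1   0.86  0.11]
shift [-0.0018 -0.0003 -0.0001] turn [-0.0001 -0.0003  0.0027]
```

Emit:
send_rows --plan '[[[0,0,0,0,0,0,0],[0,0,0,0,0,0,0],[0,0,0,0,0,0,0],[0,0,0,0,0,0,0],[0,0,0,0,0,0,0],[0,0,0,0,0,0,0],[0,0,0,0,0,0,0],[0,0,0,0,0,0,0]]]' --squeeze 15

```text
time: 3.52
tool_pos: [420.3, -220.8, 21.6]
eef_rot: [[0.19, 0.982, -0.001], [0.982, -0.19, 0.001], [0.001, -0.001, -1.0]]
wrist_force: [-1.5, -0.4, 0.9]
width: 57.8
finger_force: 15.0
```

```bash
python3 -c "
from h import *
delta((434.5,-86,100),-2.85)"
```

```text
t 3.525 pos [ 420.3 -220.8   21.6] w 57.8 F [-1.5 -0.4  0.9] q [ 0.73  0.22 -0.36  2.08  0.1   0.86  0.11]
shift [ 0.1351 -0.0117 -0.0783] turn [-0.0007 -0.0006 -0.1413]
```

Emit:
send_rows --plan '[[[0,0,-0.02,0,0,0,0],[0,0,-0.045,0,0,0,0],[0,0,-0.07,0,0,0,0],[0.03,-0.003,-0.078,0,0,-0.03,0],[0.06,-0.005,-0.078,0,0,-0.06,0],[0.09,-0.008,-0.078,0,0,-0.1,0],[0.12,-0.011,-0.078,0,0,-0.13,0],[0.133,-0.0117,-0.078,0,0,-0.141,0],[0.137,-0.0117,-0.078,0,0,-0.141,0],[0.137,-0.0117,-0.078,0,0,-0.141,0],[0.137,-0.0117,-0.078,0,0,-0.141,0]]]'

```text
time: 4.9
tool_pos: [434.8, -85.0, 99.6]
eef_rot: [[0.052, 0.999, -0.001], [0.999, -0.052, 0.001], [0.001, -0.001, -1.0]]
wrist_force: [-0.4, -0.7, -1.2]
width: 57.5
finger_force: 15.0
```

```bash
python3 - <<'E'
from h import *
delta((434.5,-84,58),-2.85)
W=[]
for n in("top","side"):
    f=grab_frame(n);np.save(f"pics/{n}2.npy",f)
    u,v=proj(n,(434,-85,90)).astype(int)
    a,b=max(u-50,0),v-40
    W.append(cv2.resize(f[b:b+75,a:a+100,::-1],(400,300),interpolation=cv2.INTER_CUBIC));print(n,a,b)
cv2.imwrite("pics/c3.png",np.hstack(W))
E
```

```text
t 4.9 pos [434.8 -85.   99.6] w 57.5 F [-0.4 -0.7 -1.2] q [ 0.6   0.05 -0.51  2.07  0.03  1.02  0.02]
shift [ 0.0009 -0.0003  0.0416] turn [-0.0008 -0.0007 -0.0019]
top 232 159
side 197 126
```

View pics/c3.png

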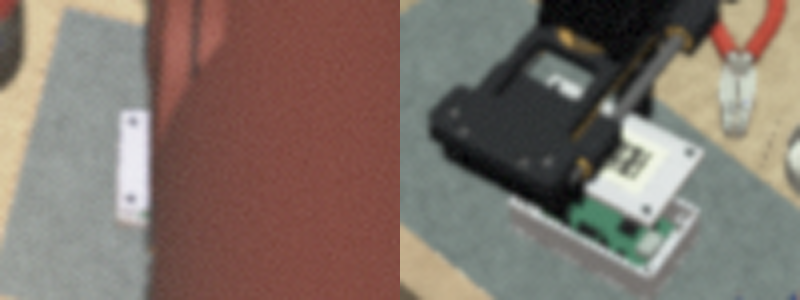

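The lid is held level over the case, and its +y end is visible in both views. I'll compare lid-end and case-end corners.

```bash
python3 - <<'E'
from h import *
s=observe();p=np.array(s["tool_pos"]);R=np.array(s["eef_rot"])
ax=R[:2,0];ay=R[:2,1]   # long axis (+y world), closing axis (+x world)
c=np.radians(87.15);cl=np.array([np.cos(c),np.sin(c)]);cs_=np.array([np.sin(c),-np.cos(c)])
for n,(a,b,cc,d),zt,th in(("side",(242,150,280,186),p[2]+6.4,165),("top",(255,184,269,216),p[2]+6.4,176)):
    f=np.load(f"pics/{n}2.npy");m=np.zeros(f.shape[:2],np.uint8);m[b:d,a:cc]=(f[b:d,a:cc].max(2)>th)
    k,_=cv2.findContours(m,0,cv2.CHAIN_APPROX_NONE);k=max(k,key=cv2.contourArea)[:,0]
    P=np.array([plane(n,q,zt)[:2] for q in k])
    L=P@ax;S=P@ay;e=L>L.max()-25
    print(n,"lid end along",L.max().round(1),"implied centre along",(L.max()-51).round(1),"tool",(p[:2]@ax).round(1),"sides",S[e].min().round(1),S[e].max().round(1),"mid",(S[e].min()/2+S[e].max()/2).round(1),"tool",(p[:2]@ay).round(1))
    C=np.array({"top":(432.7,-85.4),"side":(435.6,-86.3)}[n])
    print("  case: along",(C@ax).round(1),"across",(C@ay).round(1))
E
```

```text
side lid end along -13.1 implied centre along -64.1 tool -62.4 sides 411.3 469.0 mid 440.1 tool 438.5
  case: along -63.8 across 439.5
top lid end along -11.2 implied centre along -62.2 tool -62.4 sides 400.2 466.1 mid 433.2 tool 438.5
  case: along -63.0 across 436.5
```

Emit:
send_rows --plan '[[[0,-0.0006,0.015,0,0,-0.001,0],[0,-0.0006,0.03,0,0,-0.001,0],[0,-0.0006,0.04,0,0,-0.001,0],[0,-0.0006,0.044,0,0,-0.001,0],[0,-0.0006,0.046,0,0,-0.001,0],[0,-0.0006,0.048,0,0,-0.001,0],[0,-0.0006,0.05,0,0,-0.001,0],[0,-0.0006,0.05,0,0,-0.001,0]]]'

```text
time: 6.0
tool_pos: [434.2, -84.1, 49.7]
eef_rot: [[0.049, 0.999, -0.001], [0.999, -0.049, 0.001], [0.001, -0.001, -1.0]]
wrist_force: [1.0, 0.1, -0.6]
width: 57.6
finger_force: 15.0
```

```bash
python3 -c "
from h import *
delta((434.5,-85,47.5),-2.85)"
```

```text
t 6.0 pos [434.2 -84.1  49.7] w 57.6 F [ 1.   0.1 -0.6] q [ 0.58  0.12 -0.51  2.12  0.08  0.91 -0.02]
shift [-0.0009  0.0003  0.0022] turn [-0.0007 -0.0006  0.0007]
```

The lip is already inside the walls with no force, so I'll lower the rest of the way and let go.

Emit:
send_rows --plan '[[[-0.0005,0,0.001,0,0,0,0],[-0.0005,0,0.002,0,0,0,0],[-0.0005,0,0.0022,0,0,0,0],[-0.0005,0,0.0022,0,0,0,0],[-0.0005,0,0.0022,0,0,0,1],[-0.0005,0,0.0022,0,0,0,1],[-0.0005,0,0.0022,0,0,0,1],[-0.0005,0,0.0022,0,0,0,1],[-0.0005,0,0.0022,0,0,0,1],[-0.0005,0,-0.02,0,0,0,1],[-0.0005,0,-0.06,0,0,0,1],[-0.0005,0,-0.11,0,0,0,1],[-0.0005,0,-0.16,0,0,0,1],[-0.0005,0,-0.185,0,0,0,1]]]'

```text
time: 7.75
tool_pos: [435.2, -84.7, 237.5]
eef_rot: [[0.049, 0.999, 0.003], [0.999, -0.049, -0.0], [-0.0, 0.003, -1.0]]
wrist_force: [1.2, -0.9, -0.2]
width: 86.9
finger_force: 0.0
```

```bash
python3 -c "
from h import *
delta((520,157.7,245),102.5)"
```

```text
t 7.75 pos [435.2 -84.7 237.5] w 86.9 F [ 1.2 -0.9 -0.2] q [ 0.62 -0.08 -0.5   1.89 -0.04  1.32  0.09]
shift [ 0.2463  0.0729 -0.0074] turn [ 0.0025 -0.0015  1.3037]
```

Emit:
send_rows --plan '[[[0.03,0.009,-0.007,0,0,0.15,1],[0.06,0.018,-0.007,0,0,0.3,1],[0.09,0.027,-0.007,0,0,0.45,1],[0.12,0.036,-0.007,0,0,0.6,1],[0.15,0.045,-0.007,0,0,0.75,1],[0.18,0.054,-0.007,0,0,0.9,1],[0.21,0.063,-0.007,0,0,1.05,1],[0.23,0.07,-0.007,0,0,1.18,1],[0.246,0.073,-0.007,0.0025,-0.0015,1.3,1],[0.246,0.073,-0.007,0.0025,-0.0015,1.304,1],[0.246,0.073,-0.007,0.0025,-0.0015,1.304,1],[0.246,0.073,-0.007,0.0025,-0.0015,1.304,1],[0.246,0.073,-0.007,0.0025,-0.0015,1.304,1]]]'

```text
time: 9.38
tool_pos: [519.3, 156.7, 241.9]
eef_rot: [[0.976, 0.216, -0.003], [0.216, -0.976, 0.001], [-0.003, -0.001, -1.0]]
wrist_force: [-0.6, -0.3, 0.2]
width: 86.8
finger_force: 0.0
```

```bash
python3 - <<'E'
from h import *
delta((520,157.7,140),102.5)
W=[]
for n,r in(("top",None),("side",None)):
    f=grab_frame(n);np.save(f"pics/{n}4.npy",f)
    W.append(cv2.resize(f[:,:,::-1],(400,300),interpolation=cv2.INTER_AREA))
    for k,(a,b,c,d),z,th in((("lid",(253,180,308,225),54,176) if n=="top" else ("lid",(215,145,280,200),54,165)),):
        m=np.zeros(f.shape[:2],np.uint8);m[b:d,a:c]=f[b:d,a:c].max(2)>th
        print(n,k,outline(n,m,z))
f=np.load("pics/side4.npy");W.append(cv2.resize(f[140:290,200:400,::-1],(400,300),interpolation=cv2.INTER_CUBIC))
f=np.load("pics/top4.npy");W.append(cv2.resize(f[130:280,150:350,::-1],(400,300),interpolation=cv2.INTER_CUBIC))
cv2.imwrite("pics/c4.png",np.vstack([np.hstack(W[:2]),np.hstack(W[3:1:-1])]))
E
```

```text
t 9.375 pos [519.3 156.7 241.9] w 86.8 F [-0.6 -0.3  0.2] q [ 0.3   0.17 -0.75  1.67  0.12  1.35 -1.82]
shift [ 0.0011 -0.0006  0.1019] turn [-0.0015  0.0028 -0.0006]
top lid [437.9 -89.8 123.7  94.4  75.2]
side lid [435.7 -86.9 104.9  61.6  87.1]
```

View pics/c4.png

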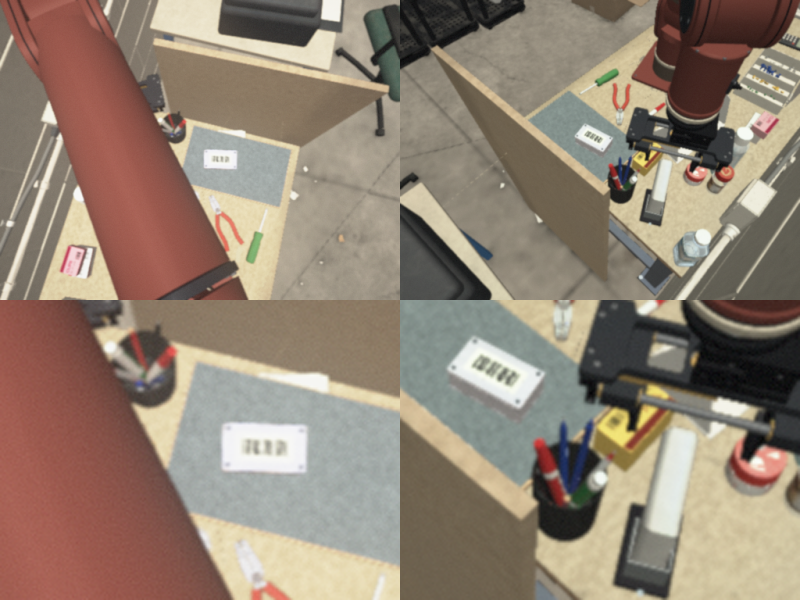

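The lid is home and level (side view: lid at (495,370) in the crop), and the gripper straddles the scanner. Now down to the grip.

Emit:
send_rows --plan '[[[0.0011,-0.0006,0.03,-0.0015,0.0028,0,1],[0.0011,-0.0006,0.06,-0.0015,0.0028,0,1],[0.0011,-0.0006,0.09,-0.0015,0.0028,0,1],[0.0011,-0.0006,0.11,-0.0015,0.0028,0,1],[0.0011,-0.0006,0.125,-0.0015,0.0028,0,1],[0.0011,-0.0006,0.14,-0.0015,0.0028,0,1],[0.0011,-0.0006,0.15,-0.0015,0.0028,0,1],[0.0011,-0.0006,0.156,-0.0015,0.0028,0,1],[0.0011,-0.0006,0.156,-0.0015,0.0028,0,1],[0.0011,-0.0006,0.156,-0.0015,0.0028,0,1]]]'

```text
time: 10.72
tool_pos: [520.1, 158.6, 86.3]
eef_rot: [[0.976, 0.216, 0.001], [0.216, -0.976, 0.0], [0.001, -0.0, -1.0]]
wrist_force: [0.9, -0.0, 0.2]
width: 86.6
finger_force: 0.0
```

```bash
python3 -c "
from h import *
delta((520,157.7,85),102.5)"
```

```text
t 10.725 pos [520.1 158.6  86.3] w 86.6 F [ 0.9 -0.   0.2] q [ 0.25  0.32 -0.72  1.85  0.24  1.06 -1.92]
shift [-0.0003  0.0009  0.0013] turn [-0.0004 -0.0006 -0.0004]
```

Emit:
send_rows --plan '[[[0,0.001,0.001,0,0,0,0],[0,0.001,0.001,0,0,0,0],[0,0.001,0.001,0,0,0,0],[0,0.001,0.001,0,0,0,0],[0,0.001,0.001,0,0,0,0],[0,0.001,0.001,0,0,0,0],[0,0.001,0.001,0,0,0,0],[0,0.001,0.001,0,0,0,0],[0,0.001,0.001,0,0,0,0],[0,0.001,0.001,0,0,0,0]]]' --squeeze 35

```text
time: 11.98
tool_pos: [520.0, 157.6, 84.8]
eef_rot: [[0.976, 0.216, -0.0], [0.216, -0.976, 0.001], [0.0, -0.001, -1.0]]
wrist_force: [0.4, 1.8, 0.8]
width: 35.1
finger_force: 34.9
```

```bash
python3 -c "
from h import *
delta((520,158,150),102.5)"
```

```text
t 11.975 pos [520.  157.6  84.8] w 35.1 F [0.4 1.8 0.8] q [ 0.25  0.32 -0.72  1.86  0.24  1.05 -1.92]
shift [ 0.0001 -0.0004 -0.0652] turn [-0.0005 -0.0001 -0.0003]
```

Emit:
send_rows --plan '[[[0,0,-0.01,0,0,0,0],[0,0,-0.025,0,0,0,0],[0,0,-0.04,0,0,0,0],[0,0,-0.055,0,0,0,0],[0,0,-0.075,0,0,0,0],[0,0,-0.095,0,0,0,0],[0,0,-0.115,0,0,0,0],[0,0,-0.135,0,0,0,0],[0,0,-0.155,0,0,0,0],[0,0,-0.17,0,0,0,0],[0,0,-0.177,0,0,0,0],[0,0,-0.177,0,0,0,0]]]'

```text
time: 13.48
tool_pos: [520.0, 157.5, 262.0]
eef_rot: [[0.976, 0.216, 0.0], [0.216, -0.976, 0.0], [0.0, -0.0, -1.0]]
wrist_force: [0.1, -0.4, -3.4]
width: 35.6
finger_force: 34.9
```

```bash
python3 -c "
from h import *
a=np.radians(87.15-90)
print(434.2-20*np.cos(a),-86-20*np.sin(a))
delta((434.2-20*np.cos(a),-86-20*np.sin(a),262),87.15)"
```

```text
414.2247374487281 -85.00557252262685
t 13.475 pos [520.  157.5 262. ] w 35.6 F [ 0.1 -0.4 -3.4] q [ 0.3   0.16 -0.75  1.64  0.11  1.39 -1.82]
shift [-1.557e-01  2.139e-01 -1.000e-04] turn [-4.000e-04 -1.000e-04  2.675e-01]
```

Emit:
send_rows --plan '[[[-0.008,0.01,0,0,0,0.01,0],[-0.025,0.034,0,0,0,0.04,0],[-0.045,0.062,0,0,0,0.08,0],[-0.065,0.09,0,0,0,0.11,0],[-0.085,0.117,0,0,0,0.15,0],[-0.105,0.144,0,0,0,0.18,0],[-0.125,0.172,0,0,0,0.215,0],[-0.14,0.193,0,0,0,0.24,0],[-0.15,0.207,0,0,0,0.26,0],[-0.154,0.2135,0,0,0,0.2675,0],[-0.154,0.2135,0,0,0,0.2675,0],[-0.154,0.2135,0,0,0,0.2675,0],[-0.154,0.2135,0,0,0,0.2675,0]]]'

```text
time: 15.1
tool_pos: [416.0, -83.6, 261.7]
eef_rot: [[0.999, -0.048, -0.0], [-0.048, -0.999, 0.001], [-0.0, -0.0, -1.0]]
wrist_force: [0.7, -0.9, -1.7]
width: 35.2
finger_force: 34.9
```

```bash
python3 - <<'E'
from h import *
delta((415.5,-85,180),87.15)
W=[]
for n in("top","side"):
    f=grab_frame(n);np.save(f"pics/{n}5.npy",f)
f=np.load("pics/side5.npy");u,v=proj("side",(434,-86,120)).astype(int);print(u,v)
A=f[v-75:v+75,u-100:u+100,::-1];B=np.load("pics/top5.npy")[:,:,::-1]
cv2.imwrite("pics/c5.png",np.hstack([cv2.resize(A,(400,300),interpolation=cv2.INTER_CUBIC),cv2.resize(B,(400,300))]))
E
```

```text
t 15.1 pos [416.  -83.6 261.7] w 35.2 F [ 0.7 -0.9 -1.7] q [ 0.63 -0.14 -0.48  1.89 -0.07  1.38 -1.45]
shift [-0.0004  0.0015  0.0817] turn [-0.0005  0.0004  0.0014]
247 158
```

View pics/c5.png

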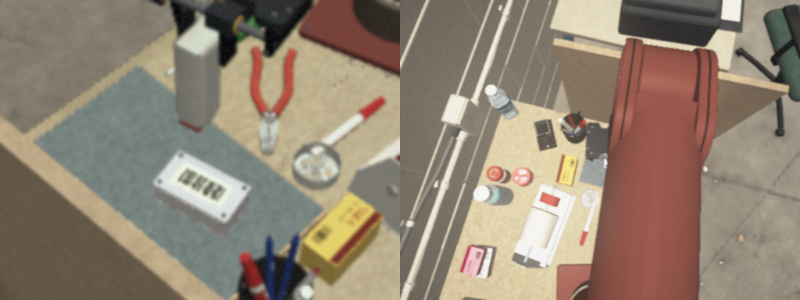

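The scanner hangs straight with its red window edge at crop (190,125), above the closed lid at (203,185). Lower it to working height.

Emit:
send_rows --plan '[[[0,0.001,0.01,0,0,0.001,0],[0,0.001,0.025,0,0,0.001,0],[0,0.001,0.04,0,0,0.001,0],[0,0.001,0.055,0,0,0.001,0],[0,0.001,0.07,0,0,0.001,0],[0,0.001,0.083,0,0,0.001,0],[0,0.001,0.094,0,0,0.001,0],[0,0.001,0.1,0,0,0.001,0],[0,0.001,0.104,0,0,0.001,0],[0,0.001,0.104,0,0,0.001,0],[0,0.001,0.104,0,0,0.001,0]]]'

```text
time: 16.58
tool_pos: [415.9, -85.3, 158.1]
eef_rot: [[0.999, -0.051, 0.0], [-0.051, -0.999, 0.0], [0.0, -0.0, -1.0]]
wrist_force: [-0.6, -0.0, -2.7]
width: 35.7
finger_force: 34.9
```

```bash
python3 - <<'E'
from h import *
delta((415.5,-85,155),87.15)
f=grab_frame("side");np.save("pics/side6.npy",f)
u,v=proj("side",(434,-86,80)).astype(int);print(u,v)
cv2.imwrite("pics/c6.png",cv2.resize(f[v-45:v+45,u-60:u+60,::-1],(800,600),interpolation=cv2.INTER_CUBIC))
for z,nm in((80,"win"),(54.5,"lab")):
    for dx in(-20.5,20.5):
        for dy in(-18,18):
            print(nm,dx,dy,((proj("side",(435.5+dx,-86.5+dy,z))-[u-60,v-45])*6.667).round())
E
```

```text
t 16.575 pos [415.9 -85.3 158.1] w 35.7 F [-0.6 -0.  -2.7] q [ 0.62 -0.06 -0.5   2.04 -0.03  1.15 -1.48]
shift [-0.0005 -0.0003  0.0031] turn [-0.0002 -0.0003 -0.001 ]
247 168
win -20.5 -18 [386. 243.]
win -20.5 18 [476. 284.]
win 20.5 -18 [326. 328.]
win 20.5 18 [417. 371.]
lab -20.5 -18 [388. 285.]
lab -20.5 18 [476. 326.]
lab 20.5 -18 [329. 369.]
lab 20.5 18 [418. 411.]
```

View pics/c6.png

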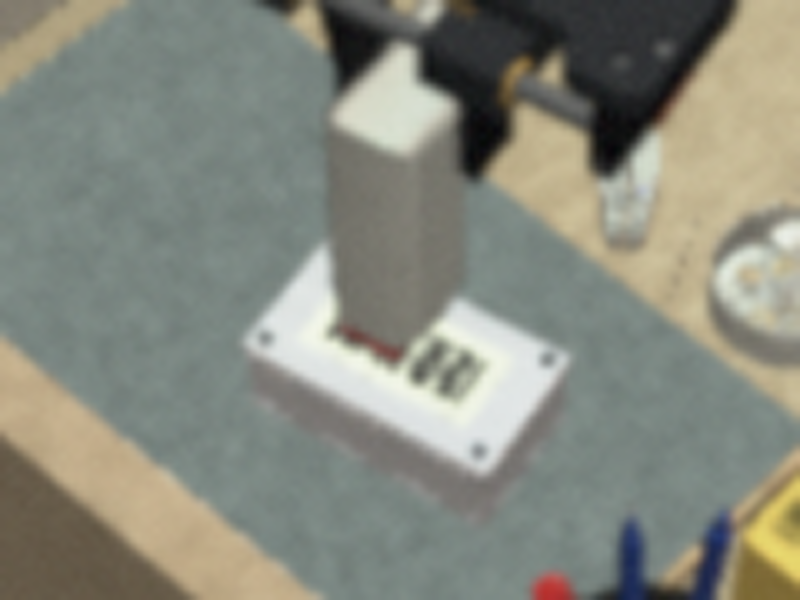

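The nose's front edge lies at crop (342,322)–(403,358), centred on the label within about 2 mm. A small lowering, settle, and hand in.

Emit:
send_rows --plan '[[[-0.0005,0,0.001,0,0,0,0],[-0.0005,0,0.003,0,0,0,0],[-0.0005,0,0.003,0,0,0,0],[-0.0005,0,0.003,0,0,0,0],[-0.0005,0,0.003,0,0,0,0],[-0.0005,0,0.003,0,0,0,0],[-0.0005,0,0.003,0,0,0,0],[-0.0005,0,0.003,0,0,0,0]]]'

```text
time: 17.62
tool_pos: [415.2, -85.2, 154.7]
eef_rot: [[0.999, -0.051, -0.0], [-0.051, -0.999, 0.0], [-0.0, -0.0, -1.0]]
wrist_force: [0.5, 0.7, -1.8]
width: 35.4
finger_force: 34.9
```

```bash
python3 -c "
from h import *
delta((415.5,-85,155),87.15)
print(finish_job())"
```

```text
t 17.625 pos [415.2 -85.2 154.7] w 35.4 F [ 0.5  0.7 -1.8] q [ 0.62 -0.06 -0.5   2.05 -0.03  1.15 -1.49]
shift [ 0.0003 -0.0002 -0.0003] turn [-0.0003  0.0003 -0.001 ]
the job is handed in; nothing more can be done
None
```

I handed the job in at 17.6 s and no verdict came back: by my last readings the lid is home, level and released, and the scanner is held still, window down, about 25 mm above the middle of the label and in line with the bars.

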